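# Put the fit-up tools back in their foam inserts

### The arm

A 6-joint arm with a two-finger parallel gripper is mounted at the origin on the work surface. World frame = base frame: x ahead of the robot, y to its left, z up, the work surface at z = 0. Lengths are in m, angles in rad, forces in N, time in s.
With the tool pointing down it reaches from about 0.375 to 0.925 m from the base axis. Payload 5.7 kg.
Tool frame: the origin (TCP) lies midway between the tips of the shut fingers; the grasp point (between the pads) lies 19 mm behind it; z points along the fingers, y is the line along which they close (so a half turn about z gives the same grasp; the last joint's range is limited). The gripper opens to 88 mm and grips with 3 to 60 N. Pads are 20 mm wide; open, the fingers measure 115 mm over their backs; the gripper's body (75 mm by 178 mm) begins 61 mm behind the grasp point.
Start: joints at [0.987, 0.359, 1.51, -0, 1.272, -0.115], TCP at [0.271, 0.535, 0.194] pointing down, gripper open.
Joint ranges: [-2.97, 2.97], [-1.01, 2.36], [0.21, 2.38], [-0.96, 4.11], [0.2, 2.71], [-2.98, 2.98]. Speed limits (rad/s): [2.39, 2.39, 3.14, 3.14, 3.14, 3.14].

### API

Orientations are given as a unit quaternion [x, y, z, w].
In Python, from bench import move_ptp, servo_line, goto_joints, move_gripper, sleep, inverse_kinematics, capture, PlanningError, close_job, spot_in, silhouettes, current_clock, current_joint_pos, current_qvel, current_joint_torque, current_position, current_orientation, current_force, current_torque, current_finger_gap, current_grip_force gives the robot as it stands. Calls block until the motion is done:
- move_ptp(position, orientation): joint-space move of the TCP to a pose.
- servo_line(position, orientation=None, rate=0.15, contact_N=None): straight line of the TCP; orientation=None keeps the orientation; rate is the mean speed in m/s. With contact_N (N) it stops when the force on the tool has changed by that much, and returns True; else False.
- goto_joints(angles): joint-space move.
- move_gripper(opening): finger opening in m; the grip force is fixed at half the most; returns when the fingers have stopped.
- sleep(seconds).
- inverse_kinematics(position, orientation): joint angles nearest the present ones, or None.
- capture(name): name is "scene" or "top"; returns a dict with "image" (400x640x3 uint8, blue, green, red), "range_z" (400x640 float32, m along the optical axis (not along the pixel's ray), 0 where there is no reading), "intrinsics" (3x3 intrinsics, pixels), "R" (3x3) and "t" (3): a world point X has camera coordinates R X + t. Camera axes: x right, y down, z forward; pixel columns grow to the right and rows downward; lengths in m; the calibration is good to about 2 mm. A picture is of the moment at which its call begins.
A pose or a line that the arm cannot do raises PlanningError and nothing moves.
- close_job(): hands the job in; it is judged then, once.
Trained networks look in the newest picture that a camera, given by its name, has taken for a name from the list of things; names that differ only in an ending like _2 or _b are one class to them, and where a whole thing is asked for, a point or a joint stands for the part that bears it (a point fixed in the world has none). Each returns a list of dicts, best first, with "conf" (0 to 1); they miss things now and then, are a little off and sometimes report something else, mostly with a low value. They report only what shows in the picture. A call takes as long as a camera call. They do not tell look-alikes from the thing itself.
- spot_in(camera, query): "xy" ([column, row] in pixels, amid what is visible of it).
- silhouettes(camera, query): "region" (400x640 bool, what is visible of it) and "xy" ([column, row] in pixels, amid what is visible of it).
Readings, each from a call of its own:
- current_clock(): time.
- current_joint_pos(): joint angles.
- current_qvel(): joint speeds.
- current_joint_torque(): joint torques, N m.
- current_position(): TCP position.
- current_orientation(): TCP orientation.
- current_force(): force on the tool from outside, world axes, zero at the start.
- current_torque(): the same for the moment, N m.
- current_finger_gap(): finger opening in m.
- current_grip_force(): force on a finger pad.
Only numpy, scipy, OpenCV 4.12 (cv2) and the standard library are available. Lean on these libraries where they do the work, as an engineer would, in place of code of your own. Each camera call takes 0.05 s, during which the arm holds its last target. There are 200 camera calls.

### The job

Put the four bench tools away in the foam inserts: the engineer's square, the C-clamp, the tape measure and the inspection lamp each go down to the floor of the cut-out made for their shape, the square and the clamp lying flat, the tape standing on its foot and the lamp standing upright. Collapse the lamp's mast fully home, thin tube before thick one, so that the drawer will shut over it.

Things in the scene. Friction and masses are not known exactly. Their poses are not given: they have to be found in the camera images.
- square: Steel engineer's square lying flat, an L: dark stock x -30 to 30, y -47.5 to -27.5, z 0 to 18 mm; thin bright blade from the stock's +x end, x 12 to 30, up to y 47.5, z 7.5 to 10.5. Origin: mid-outline, at underside level; z up. 0.2 kg. Pinch from above across the 20 mm stock near x -8, y -37.5.
- clamp: Steel C-clamp lying flat, outline 64 (x) x 107 mm (y), origin at its middle, underside level; z up. Dark spine x -32 to -20, y -53.5 to 26.5, z 0 to 18; two arms from it to x 22; bright screw along y at x 12, y -26 to 54; T-bar at y 50.5, x -8 to 32. 0.28 kg. Pinch from above across the 12 mm spine at y -13.5; 27 mm free between spine and screw.
- tape: Pocket tape measure, grey case with black rubber, standing on its flat foot: 40 mm thick (x), 72 long (y), 66 high, round top, small steel hook at the +y end. 0.25 kg. Origin mid-underside, z up. Pinch from above across the 40 mm.
- lamp: Inspection lamp, 0.47 kg, upright on a round black foot 60 mm wide, 20 high; origin mid-underside. Fixed sleeve 30 mm wide to z 108; from it slide a thick tube, then a thin one with the head, 28 mm wide. Flat cap at z 130 when home, plus both joints. Tubes stay as left. Press the cap down: thin goes in at 4 N, then thick at 8 N. Carry by the sleeve, z 75 to 92; lifting the head extends it.
- lamp_thin (a joint): How far the lamp's thin inner tube stands out of the thick one, m: 0 is fully home, 0.06 fully out; starts at 0.03 to 0.058.
- lamp_thick (a joint): How far the lamp's thick tube stands out of the sleeve, m: 0 is fully home, 0.06 fully out; starts at 0.03 to 0.058.
- insert_square: Fixed foam insert 112 (x) x 150 (y) x 25 mm high, black, yellow floor in its cut-out; origin mid-underside. Cut-out 8 mm deep (floor z 17), 8 mm wider than the tool all round: an L, bar x -38 to 38, y -55.5 to -19.5, and at its +x end a leg x 4 to 38, up to y 55.5. Tool home: its origin at z 17 over this one, axes alike.
- insert_clamp: Fixed foam insert 112 (x) x 150 (y) x 25 mm high, black, yellow floor in its cut-out; origin mid-underside. Cut-out 8 mm deep (floor z 17), 8 mm wider than the tool all round: a broad rectangle x -40 to 30, y -61.5 to 34.5 and, joined to it, a smaller one x -16 to 40, y 26.5 to 61.5. Tool home: its origin at z 17 over this one, axes alike.
- insert_tape: Fixed foam insert 112 (x) x 150 (y) x 25 mm high, black, yellow floor in its cut-out; origin mid-underside. Cut-out 8 mm deep (floor z 17), 8 mm wider than the tool all round: a plain rectangle 56 (x) x 88 (y), centred. Tool home: its origin at z 17 over this one, axes alike. Either way round.
- insert_lamp: Fixed foam insert 112 (x) x 150 (y) x 25 mm high, black, yellow floor in its cut-out; origin mid-underside. Cut-out 8 mm deep (floor z 17), 8 mm wider than the tool all round: a round well 76 mm across, centred, for the lamp's foot. Tool home: its origin at z 17 over this one, axes alike. Any turn about z.
There are look-alikes about, which are no part of the job. What is shaped like the clamp but pink or red is not meant.

How it is judged:
At the end, for the whole second after the job is handed in: Each tool rests on the floor of its own cut-out: origin within 15 mm sideways and 4 mm in height of its place, tilt under 0.12 rad, square, clamp and tape turned within 0.35 rad of the insert; both lamp tubes within 4 mm of fully home; all released and at rest (horizontal distance between square and insert_square below 0.015 m and z of square in the frame of insert_square between 0.013 and 0.021 m and angle between each of square, clamp, tape, lamp's own z axis and vertical below 0.12 rad and linear speed of each of square, clamp, tape, lamp below 0.02 m/s and angle between the x axis of square and the x axis of insert_square, either way round below 0.35 rad and horizontal distance between clamp and insert_clamp below 0.015 m and z of clamp in the frame of insert_clamp between 0.013 and 0.021 m and angle between the x axis of clamp and the x axis of insert_clamp, either way round below 0.35 rad and horizontal distance between tape and insert_tape below 0.015 m and z of tape in the frame of insert_tape between 0.013 and 0.021 m and angle between the x axis of tape and the x axis of insert_tape, either way round below 0.35 rad and horizontal distance between lamp and insert_lamp below 0.015 m and z of lamp in the frame of insert_lamp between 0.013 and 0.021 m and value of joint each of lamp_thin, lamp_thick below 0.004 m); the robot touches nothing.
It fails at once if The lamp's thick tube is pushed home while its thin tube is still out (value of joint lamp_thick below 0.01 m and value of joint lamp_thin above 0.015 m).
It also fails if it takes over 134 s, if anything falls off the work surface, if the arm or the gripper's body presses on something with over 40 N, if the wrist force passes 120 N, or if a joint passes its speed limit or range.

## Working session

There is one attempt and no reset: what is moved stays moved. The work goes in short steps, each a Python script; the robot and the scene stay as the last script left them, time stands still between calls to the robot, and variables do not carry over. Pictures are saved under pics/ and viewed, at most 14 in all, crops included, and the job is handed in when it is done.

```bash
mkdir -p pics; cat > h.py <<'E'
import numpy as np, cv2
from bench import *
def cloud(c):
    z=c["range_z"]; K=c["intrinsics"]; v,u=np.mgrid[:z.shape[0],:z.shape[1]]
    P=np.stack([(u-K[0,2])*z/K[0,0],(v-K[1,2])*z/K[1,1],z],-1)
    W=(P-c["t"])@c["R"]; W[z<=0]=np.nan
    return W
E
python3 - <<'E'
from h import *
for n in("scene","top"):
    c=capture(n); cv2.imwrite(f"pics/{n}0.png",c["image"]); W=cloud(c)
    print(n,-c["R"].T@c["t"])
    np.savez(f"{n}0.npz",W=W,img=c["image"],**{k:c[k] for k in("intrinsics","R","t","range_z")})
    for q in["square","clamp","tape","lamp","insert_square","insert_clamp","insert_tape","insert_lamp"]:
        for d in silhouettes(n,q):
            w=W[d["region"]]; print(q,round(d["conf"],2),np.round(d["xy"]),np.round(np.nanmedian(w,0),3),np.round(np.nanmax(w[:,2]),3),d["region"].sum())
E
```

```text
scene [1.14896907 0.16691587 1.05112482]
square 0.62 [172. 225.] [ 0.562 -0.328  0.024] 0.032 2093
square 0.54 [197. 185.] [ 0.41  -0.303  0.014] 0.023 237
clamp 0.85 [478. 277.] [0.612 0.534 0.017] 0.024 483
clamp 0.74 [327. 206.] [0.464 0.102 0.016] 0.024 459
clamp 0.66 [248. 164.] [ 0.314 -0.18   0.016] 0.024 203
clamp 0.62 [358. 180.] [0.329 0.171 0.016] 0.024 371
clamp 0.59 [413. 173.] [0.264 0.343 0.015] 0.025 400
tape 0.63 [394. 193.] [0.402 0.286 0.051] 0.07 505
lamp 0.69 [255. 185.] [ 0.461 -0.102  0.093] 0.248 793
insert_square 0.55 [404. 255.] [0.57  0.328 0.024] 0.033 2248
insert_clamp 0.71 [236. 258.] [ 0.652 -0.123  0.021] 0.032 2398
insert_tape 0.79 [328. 270.] [0.657 0.128 0.024] 0.032 2423
insert_lamp 0.95 [174. 221.] [ 0.562 -0.328  0.024] 0.032 2137
top [0.38571543 0.09090553 1.08853833]
square 0.91 [456. 208.] [ 0.411 -0.304  0.013] 0.023 323
clamp 0.84 [226. 256.] [0.261 0.339 0.017] 0.024 349
clamp 0.81 [163. 137.] [0.616 0.532 0.016] 0.023 468
clamp 0.68 [322. 188.] [0.463 0.089 0.018] 0.023 245
clamp 0.61 [401. 242.] [ 0.311 -0.17   0.017] 0.022 401
clamp 0.58 [298. 234.] [0.327 0.16  0.016] 0.024 437
lamp 0.81 [393. 188.] [ 0.452 -0.103  0.107] 0.247 489
insert_square 0.64 [233. 153.] [0.565 0.322 0.024] 0.032 2162
insert_clamp 0.64 [396. 124.] [ 0.649 -0.129  0.021] 0.032 2139
insert_tape 0.67 [306. 122.] [0.652 0.123 0.024] 0.032 2058
insert_lamp 0.82 [464. 154.] [ 0.557 -0.332  0.024] 0.031 2119
```

```bash
python3 - <<'E'
from h import *
i=cv2.imread("pics/top0.png")[80:330,100:500]; cv2.imwrite("pics/topc.png",cv2.resize(i,None,fx=2,fy=2,interpolation=cv2.INTER_CUBIC))
i=cv2.imread("pics/scene0.png")[130:330,130:530]; cv2.imwrite("pics/scenec.png",cv2.resize(i,None,fx=2,fy=2,interpolation=cv2.INTER_CUBIC))
print(np.load("top0.npz")["intrinsics"])
E
```

```text
[[374.79542185   0.         314.3895853 ]
 [  0.         374.79542185 193.86353449]
 [  0.           0.           1.        ]]
```

View pics/topc.png

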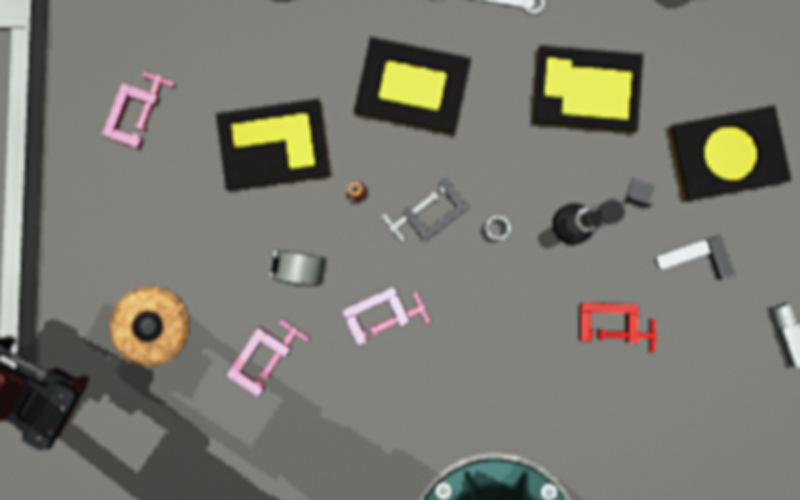

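View pics/scenec.png

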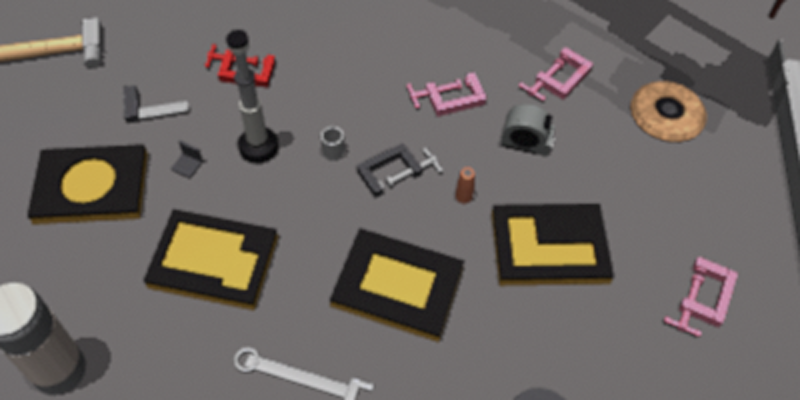

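Top view (full-frame pixels): clamp-shaped candidates are pink at (163,137), (226,256) and (298,234), red at (401,242), and grey steel with a bright screw at (317,186). I choose the grey one. The square is at (450,208), the tape at (249,214) and the lamp foot at (387,191). The inserts are L (233,153), rectangle (306,122), clamp shape (396,124) and round (464,154). Now I'll fit the poses.

```bash
cat > fit.py <<'E'
from h import *
from scipy.optimize import differential_evolution
SH=dict(
 insert_square=[(-38,38,-55.5,-19.5),(4,38,-55.5,55.5)],
 insert_clamp=[(-40,30,-61.5,34.5),(-16,40,26.5,61.5)],
 insert_tape=[(-28,28,-44,44)],
 square=[(-30,30,-47.5,-27.5),(12,30,-47.5,47.5)],
 clamp=[(-32,-20,-53.5,26.5),(-32,22,-53.5,-41.5),(-32,22,14.5,26.5),(8,16,-26,54),(-8,32,47.5,53.5)],
 tape=[(-20,20,-36,36)])
def sd(p,shape):
    return np.max([np.min([p[:,0]-a,b-p[:,0],p[:,1]-c,d-p[:,1]],0) for a,b,c,d in np.array(SH[shape])/1e3],0)
def fit(shape,xy,lab,c,sets,r=.02):
    w=np.where(lab,1.,-1.)
    def f(q):
        C,S=np.cos(q[2]),np.sin(q[2]); d=xy-q[:2]
        p=np.c_[d@[C,S],d@[-S,C]]
        return -np.sum(w/(1+np.exp(-sd(p,shape)/.001)))/lab.sum()
    R=differential_evolution(f,[(c[0]-r,c[0]+r),(c[1]-r,c[1]+r),(-np.pi,np.pi)],seed=1,popsize=25,maxiter=150)
    return R.x,-R.fun
def plane(c,z):
    v,u=np.mgrid[:400,:640]; K=c["intrinsics"];R=c["R"];o=-R.T@c["t"]
    d=np.stack([(u-K[0,2])/K[0,0],(v-K[1,2])/K[1,1],np.ones(u.shape)],-1)@R
    return (o+d*((z-o[2])/d[...,2])[...,None])[...,:2]
E
python3 - <<'E'
from fit import *
A={n:np.load(n+"0.npz") for n in("top","scene")}
for n,c in A.items():
    hsv=cv2.cvtColor(c["img"],cv2.COLOR_BGR2HSV); yel=(hsv[...,1]>110)&(abs(hsv[...,0].astype(int)-27)<8)&(hsv[...,2]>90)
    P=plane(c,.017)
    for s,c0 in dict(insert_square=(.565,.325),insert_clamp=(.65,-.125),insert_tape=(.655,.125)).items():
        m=np.hypot(*(P-c0).transpose(2,0,1))<.09
        print(n,s,*[np.round(x,4) for x in fit(s,P[m],yel[m],c0,0)])
    m=(np.hypot(*(P-(.56,-.33)).transpose(2,0,1))<.09)&yel
    print(n,"insert_lamp",P[m].mean(0),"area",m.sum(), "rad", (P[m].max(0)-P[m].min(0))/2)
    W=c["W"]; z=W[...,2]
    for s,c0,h in (("square",(.411,-.30),.005),("clamp",(.463,.095),.005),("tape",(.40,.286),.015)):
        m=np.isfinite(z)&(np.hypot(W[...,0]-c0[0],W[...,1]-c0[1])<.085)
        if s=="clamp": pass
        print(n,s,*[np.round(x,4) for x in fit(s,W[m][:,:2],z[m]>h,c0,0,.035)], (z[m]>h).sum(), np.nanmedian(z[m][z[m]<h]))
    m=np.isfinite(z)&(np.hypot(W[...,0]-.45,W[...,1]+.1)<.06)
    for a,b in((.005,.02),(.03,.1),(.11,.165),(.17,.225),(.228,.26)):
        k=m&(z>a)&(z<b); w=W[k]
        if len(w)>5:
            # circle fit
            X=np.c_[2*w[:,:2],np.ones(len(w))]; q=np.linalg.lstsq(X,(w[:,:2]**2).sum(1),rcond=None)[0]
            print(n,"lamp",a,b,len(w),np.round(w.mean(0),3),"circ",np.round(q[:2],4),round(float(np.sqrt(q[2]+q[:2]@q[:2])),4), np.round(w[:,2].max(),4))
E
```

```text
top insert_square [0.5655 0.3237 0.1531] 0.8581
top insert_clamp [ 0.6502 -0.13   -0.0786] 0.905
top insert_tape [0.6532 0.1234 2.9372] 0.8823
top insert_lamp [ 0.55734422 -0.33472486] area 584 rad [0.03770529 0.037403  ]
top square [ 0.3958 -0.2846  0.3389] 0.7416 374 3.703595510456117e-05
top clamp [0.47   0.1023 0.6716] 0.6531 401 0.00014562205986221825
top tape [0.3892 0.2848 3.0141] 0.8858 379 0.00021441199800152644
top lamp 0.005 0.02 154 [ 0.453 -0.101  0.016] circ [ 0.4519 -0.1064] 0.0266 0.02
top lamp 0.03 0.1 53 [ 0.452 -0.099  0.067] circ [ 0.4551 -0.1107] 0.0149 0.0981
top lamp 0.11 0.165 32 [ 0.452 -0.102  0.129] circ [ 0.4545 -0.1095] 0.0108 0.1646
top lamp 0.17 0.225 24 [ 0.452 -0.104  0.179] circ [ 0.4528 -0.1046] 0.0062 0.1974
top lamp 0.228 0.26 135 [ 0.454 -0.109  0.243] circ [ 0.4545 -0.1097] 0.0103 0.2477
scene insert_square [0.5601 0.3266 0.1433] 0.901
scene insert_clamp [ 0.6444 -0.1281 -0.08  ] 0.9319
scene insert_tape [ 0.6471  0.1263 -0.1952] 0.9161
scene insert_lamp [ 0.55201216 -0.33259853] area 459 rad [0.0371366  0.03705886]
scene square [ 0.3922 -0.2802  0.3754] 0.5538 309 0.0004138610275331582
scene clamp [0.468  0.1069 0.6812] 0.4628 502 0.0006760658532783677
scene tape [ 0.39    0.2888 -0.1392] 0.728 473 0.0010193978152175003
scene lamp 0.005 0.02 150 [ 0.465 -0.102  0.015] circ [ 0.4542 -0.1054] 0.0263 0.02
scene lamp 0.03 0.1 153 [ 0.463 -0.102  0.065] circ [ 0.4542 -0.1054] 0.0135 0.0994
scene lamp 0.11 0.165 102 [ 0.461 -0.103  0.137] circ [ 0.4543 -0.1056] 0.0101 0.1649
scene lamp 0.17 0.225 79 [ 0.458 -0.104  0.192] circ [ 0.4546 -0.106 ] 0.0069 0.2205
scene lamp 0.228 0.26 118 [ 0.456 -0.105  0.241] circ [ 0.4537 -0.1062] 0.0111 0.2482
```

```bash
cat > plan.py <<'E'
from fit import *
from scipy.spatial.transform import Rotation as Ro
POSE=dict(square=(.3945,-.283,.355),clamp=(.469,.1045,.676),tape=(.3895,.2865,-.133),lamp=(.4543,-.1055,0),
 insert_square=(.563,.325,.148),insert_clamp=(.6478,-.129,-.079),insert_tape=(.6505,.125,-.20),insert_lamp=(.555,-.3335,0))
# grasp: local xy, local angle of closing axis, tip height above underside
GR=dict(square=((-.008,-.0375),np.pi/2,.006,.046),clamp=((-.026,-.0135),0,.006,.026),tape=((0,0),0,.030,.066),lamp=((0,0),0,.067,.06))
def quat(a):
    y=np.array([np.cos(a),np.sin(a),0]); z=np.array([0,0,-1.])
    return Ro.from_matrix(np.c_[np.cross(y,z),y,z]).as_quat()
def at(p,l):
    C,S=np.cos(p[2]),np.sin(p[2]); return np.array([p[0]+C*l[0]-S*l[1],p[1]+S*l[0]+C*l[1]])
E
python3 - <<'E'
from plan import *
A=np.load("top0.npz"); K,R,t=A["intrinsics"],A["R"],A["t"]
im=cv2.resize(A["img"],None,fx=4,fy=4,interpolation=cv2.INTER_CUBIC)
for s in SH:
    for a,b,c,d in np.array(SH[s])/1e3:
        z={"square":.012,"clamp":.014,"tape":.04}.get(s,.017)
        X=np.array([[*at(POSE[s],l),z] for l in((a,c),(b,c),(b,d),(a,d))])@R.T+t
        p=X@K.T; p=(p[:,:2]/p[:,2:]+.5)*4
        cv2.polylines(im,[p.astype(int)],True,(255,0,255),1)
cv2.imwrite("pics/ov.png",cv2.resize(im[400:1020,760:2060],(800,382),interpolation=cv2.INTER_AREA))
S=np.load("scene0.npz")["W"]; m=S[...,2]>.06
for n in("top","scene"):
    W=np.load(n+"0.npz")["W"]; m=((W[...,2]>.06)).astype(np.uint8); k,l,st,_=cv2.connectedComponentsWithStats(m)
    for i in range(1,k):
        if st[i,4]>30: w=W[l==i]; print(n,st[i,4],np.round(w.min(0),2),np.round(w.max(0),2))
print(current_joint_pos(),current_orientation())
for s in GR:
  g=GR[s]
  for p in(s,"insert_"+s):
    for f in(0,np.pi):
      q=inverse_kinematics([*at(POSE[p],g[0]),.2],quat(POSE[p][2]+g[1]+f)); print(p,f>0,None if q is None else np.round(q,2))
E
```

```text
top 1178 [ 0.79 -0.31  0.06] [ 0.85 -0.25  0.2 ]
top 391 [0.79 0.27 0.06] [0.86 0.35 0.07]
top 1904 [ 0.33 -0.72  0.07] [ 0.51 -0.65  0.17]
top 294 [ 0.44 -0.12  0.06] [ 0.47 -0.1   0.25]
top 209 [0.37 0.26 0.06] [0.41 0.31 0.07]
top 16355 [0.16 0.31 0.22] [0.34 0.62 0.71]
top 5083 [-0.03 -0.11  0.06] [0.13 0.09 0.35]
scene 3140 [-0.54 -0.76  0.06] [-0.3  -0.27  0.18]
scene 6636 [-0.16 -0.1   0.06] [0.13 0.21 0.38]
scene 5805 [0.21 0.44 0.22] [0.35 0.63 0.63]
scene 3615 [ 0.3  -0.94  0.06] [ 0.51 -0.64  0.18]
scene 478 [ 0.44 -0.12  0.06] [ 0.47 -0.09  0.25]
scene 167 [0.36 0.26 0.06] [0.41 0.32 0.07]
scene 1504 [ 0.79 -0.31  0.06] [ 0.86 -0.25  0.2 ]
scene 630 [0.78 0.28 0.06] [0.86 0.35 0.07]
[ 9.86883835e-01  3.58757179e-01  1.51042023e+00  8.90032764e-06
  1.27249956e+00 -1.15081483e-01] [ 2.32275788e-01  9.72649966e-01 -3.81513182e-05 -1.84318534e-05]
square False [-0.81  0.23  1.69 -0.    1.23 -2.74]
square True [-0.81  0.23  1.69 -0.    1.23  0.4 ]
insert_square False [ 0.36  0.4   1.43 -0.    1.31 -1.36]
insert_square True [ 0.36  0.4   1.43 -0.    1.31  1.79]
clamp False [ 0.02  0.15  1.78 -0.    1.2  -0.66]
clamp True [ 0.02  0.15  1.78 -0.    1.2   2.48]
insert_clamp False [-0.33  0.41  1.42 -0.    1.32 -0.25]
insert_clamp True [-0.33  0.41  1.42 -0.    1.32  2.89]
tape False [ 0.49  0.18  1.74 -0.    1.21  0.62]
tape True [ 0.49  0.18  1.74 -0.    1.21 -2.52]
insert_tape False [ 0.09  0.44  1.36 -0.    1.34  0.29]
insert_tape True [ 0.09  0.44  1.36 -0.    1.34 -2.86]
lamp False [-0.38  0.16  1.78 -0.    1.21 -0.38]
lamp True [-0.38  0.16  1.78 -0.    1.21  2.77]
insert_lamp False [-0.65  0.42  1.39 -0.    1.33 -0.65]
insert_lamp True [-0.65  0.42  1.39 -0.    1.33  2.49]
```

View pics/ov.png

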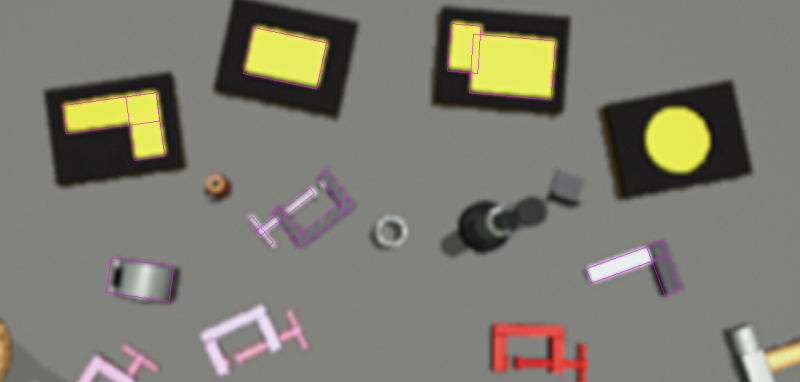

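The magenta outlines lie on all tools and inserts in the crop: grey clamp (315,208), square (635,268), tape (142,280), L (115,123), rectangle (286,57), clamp insert (502,60). The choice is confirmed, so I'll press the lamp down first.

```bash
python3 - <<'E'
from plan import *
t0=current_clock()
p=POSE["lamp"]; q=quat(0)
move_gripper(0.0)
move_ptp([p[0],p[1],.275],q)
print(current_clock(),current_force())
hit=servo_line([p[0],p[1],.236],q,rate=.04); print(current_position(),current_force())
for z in(.20,.17,.145,.133):
    servo_line([p[0],p[1],z],q,rate=.04); print(z,current_position()[2],np.round(current_force(),1))
hit=servo_line([p[0],p[1],.124],q,rate=.02,contact_N=10); print(hit,current_position(),current_force())
servo_line([p[0],p[1],.2],q,rate=.15)
c=capture("scene"); cv2.imwrite("pics/l1.png",cv2.resize(c["image"][130:300,180:400],None,fx=3,fy=3,interpolation=cv2.INTER_CUBIC))
W=cloud(c); m=(np.hypot(W[...,0]-p[0],W[...,1]-p[1])<.04)&(W[...,2]<.16); print(np.nanmax(W[m][:,2]),current_clock())
for a,b in((.005,.02),(.03,.1),(.11,.14)):
  w=W[m&(W[...,2]>a)&(W[...,2]<b)]; X=np.c_[2*w[:,:2],np.ones(len(w))]; print(np.linalg.lstsq(X,(w[:,:2]**2).sum(1),rcond=None)[0][:2])
E
```

```text
4.6333 [-0.744142    0.50654619 -0.37709801]
[ 0.45450047 -0.10559371  0.2362607 ] [-0.13313389  0.57374596 -0.11096932]
0.2 0.19985106583534187 [ 0.7 -0.6  0.4]
0.17 0.16973679456948915 [-0.7 -0.3 -0.1]
0.145 0.1445366192566359 [ 0.1 -0.4  0.2]
0.133 0.13262108547489948 [ 1.   0.3 -0.7]
False [ 0.45421204 -0.10545088  0.12415032] [-0.62518782  0.73806587  5.10953969]
0.1579556067482549 10.2417
[ 0.45401646 -0.10535795]
[ 0.45425251 -0.10551859]
[ 0.45371346 -0.10558183]
```

View pics/l1.png

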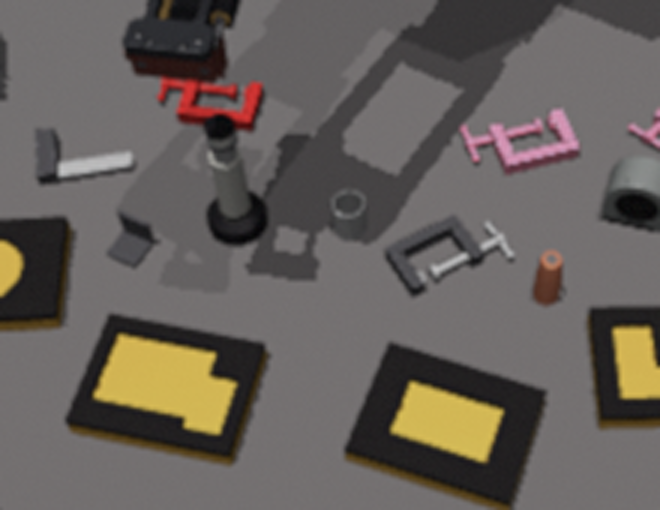

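The lamp at (230,180) is much shorter but a neck still shows under the head. I'll measure the cap height and finger gap.

```bash
python3 - <<'E'
from plan import *
print(current_finger_gap(),current_position())
p=POSE["lamp"]
servo_line([p[0],p[1],.3],rate=.3)
c=capture("scene");W=cloud(c); img=c["image"]
m=(np.hypot(W[...,0]-p[0],W[...,1]-p[1])<.035)&(W[...,2]>.002)&(W[...,2]<.25)
for r in range(150,225):
    k=m[r]
    if k.sum()>2: w=W[r][k]; print(r,k.sum(),np.round(np.nanmedian(w[:,2]),4),img[r][k].mean().round(), np.round(np.ptp(w[:,1]),3))
E
```

```text
0.00033608317085999324 [ 0.45345376 -0.10518176  0.19892753]
168 5 0.1528 42.0 0.011
169 8 0.154 32.0 0.02
170 9 0.1533 25.0 0.021
171 11 0.1528 24.0 0.027
172 11 0.1523 25.0 0.027
173 11 0.1526 28.0 0.026
174 10 0.1534 27.0 0.022
175 11 0.1518 37.0 0.022
176 11 0.1468 54.0 0.025
177 11 0.1436 70.0 0.027
178 10 0.1408 69.0 0.024
179 10 0.1359 60.0 0.019
180 10 0.1329 58.0 0.016
181 11 0.1208 73.0 0.026
182 11 0.1185 77.0 0.027
183 11 0.1143 83.0 0.027
184 11 0.1085 101.0 0.028
185 11 0.1086 101.0 0.024
186 11 0.1043 84.0 0.025
187 11 0.0997 74.0 0.026
188 11 0.0973 74.0 0.025
189 10 0.0907 73.0 0.022
190 11 0.0866 74.0 0.022
191 11 0.0817 74.0 0.026
192 11 0.0763 74.0 0.026
193 11 0.0714 73.0 0.027
194 12 0.0678 66.0 0.022
195 14 0.059 63.0 0.027
196 16 0.0526 60.0 0.043
197 17 0.0432 55.0 0.048
198 19 0.0393 51.0 0.052
199 19 0.026 49.0 0.051
200 22 0.0234 48.0 0.058
201 21 0.0231 42.0 0.056
202 21 0.0212 37.0 0.059
203 20 0.0202 33.0 0.056
204 22 0.0183 43.0 0.059
205 20 0.0193 35.0 0.052
206 19 0.0182 32.0 0.052
207 19 0.0175 32.0 0.055
208 16 0.015 18.0 0.044
209 18 0.0097 31.0 0.05
210 15 0.009 41.0 0.041
211 7 0.0049 56.0 0.02
212 5 0.0024 101.0 0.032
```

```bash
python3 - <<'E'
from plan import *
p=POSE["lamp"];q=quat(0)
servo_line([p[0],p[1],.2],q,rate=.2); f0=current_force()
h=servo_line([p[0],p[1],.125],q,rate=.03,contact_N=3); print(h,current_position(),f0,current_force(),current_clock())
c=capture("scene"); cv2.imwrite("pics/l2.png",cv2.resize(c["image"][100:220,200:340],None,fx=5,fy=5,interpolation=cv2.INTER_CUBIC))
E
```

```text
False [ 0.45438089 -0.1055338   0.12509986] [-0.14068486  0.32349635  0.48492717] [-0.30028109 -0.797262    0.55224048] 14.075
```

View pics/l2.png

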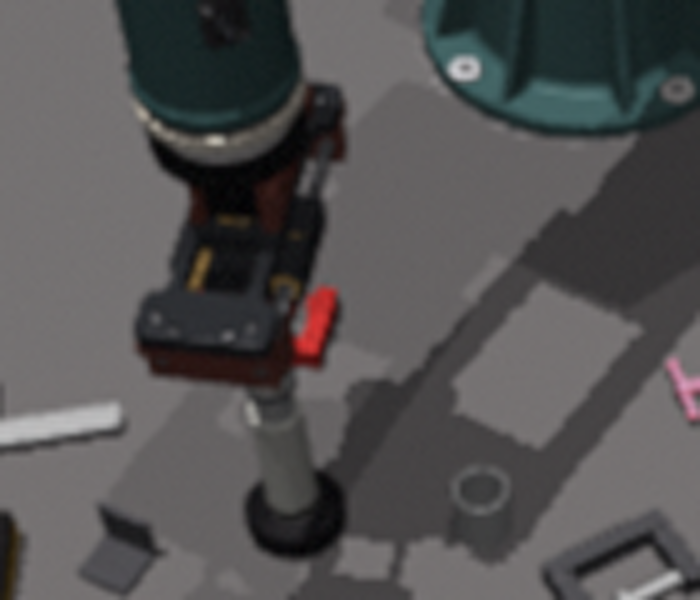

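The picture shows the gripper block (210,340) over the lamp head (275,385), with no finger visible. I'll use depth to see what is touching.

```bash
python3 - <<'E'
from plan import *
p=POSE["lamp"]
for n in("scene","top"):
    c=capture(n);W=cloud(c); img=c["image"]
    m=(np.abs(W[...,0]-p[0])<.12)&(np.abs(W[...,1]-p[1])<.12)&(W[...,2]>.11)&(W[...,2]<.5)
    for a in np.arange(.11,.34,.01):
        w=W[m&(W[...,2]>=a)&(W[...,2]<a+.01)]
        if len(w)>3: print(n,round(a,3),len(w),np.round(np.percentile(w[:,:2],[3,97],axis=0).T.ravel()-[p[0],p[0],p[1],p[1]],3))
print(current_joint_pos(),current_finger_gap(),current_orientation())
E
```

```text
scene 0.11 19 [-0.001  0.013 -0.012  0.01 ]
scene 0.12 14 [ 0.003  0.012 -0.007  0.01 ]
scene 0.13 22 [-0.004  0.013 -0.011  0.013]
scene 0.14 10 [ 0.002  0.013 -0.001  0.013]
scene 0.15 5 [-0.008  0.009  0.014  0.016]
scene 0.16 7 [-0.008  0.009  0.013  0.016]
scene 0.17 10 [-0.006  0.01   0.012  0.015]
scene 0.18 9 [-0.007  0.01   0.014  0.016]
scene 0.23 38 [-0.073  0.082 -0.023  0.036]
scene 0.24 145 [-0.073  0.083 -0.024  0.037]
scene 0.25 228 [-0.074  0.085 -0.028  0.037]
scene 0.26 136 [-0.076  0.089 -0.025  0.037]
scene 0.27 562 [-0.077  0.089 -0.024  0.035]
scene 0.28 92 [-0.068  0.085 -0.016  0.033]
scene 0.29 46 [ 0.     0.018 -0.014  0.027]
scene 0.3 22 [ 0.005  0.019 -0.013  0.027]
scene 0.31 11 [-0.029  0.019  0.022  0.037]
scene 0.32 47 [-0.032  0.037 -0.021  0.041]
scene 0.33 168 [-0.005  0.037 -0.024  0.04 ]
scene 0.34 27 [ 0.016  0.033 -0.008  0.03 ]
top 0.24 32 [-0.023  0.08   0.027  0.033]
top 0.25 185 [-0.031  0.066  0.022  0.033]
top 0.26 20 [-0.021  0.088  0.022  0.033]
top 0.27 288 [-0.08   0.089 -0.031  0.032]
top 0.28 9 [-0.035  0.087 -0.024  0.026]
top 0.32 22 [-0.037  0.021 -0.031  0.037]
top 0.33 17 [-0.006  0.023  0.031  0.037]
[-3.76453185e-01  2.50131126e-01  1.87377975e+00 -2.15113122e-05
  1.01748030e+00 -3.76445421e-01] 0.0006633400927735106 [7.07105527e-01 7.07108029e-01 3.16621813e-05 9.60721878e-05]
```

```bash
python3 - <<'E'
from plan import *
p=POSE["lamp"]
servo_line([p[0],p[1],.25],rate=.3)
for g in(0,.06):
  move_gripper(g); P=current_position(); print("gap",current_finger_gap(),P)
  for n in("scene",)+(("top",) if g else ()):
    c=capture(n);W=cloud(c)
    cv2.imwrite(f"pics/g{n}{int(g*100)}.png",cv2.resize(c["image"][60:220,190:350],None,fx=3.7,fy=3.7,interpolation=cv2.INTER_CUBIC))
    D=W-P; m=(np.abs(D[...,0])<.1)&(np.abs(D[...,1])<.06)&(D[...,2]>-.06)&(D[...,2]<.13)
    for a in np.arange(-.06,.13,.01):
        w=D[m&(D[...,2]>=a)&(D[...,2]<a+.01)]
        if len(w)>2: print(n,round(a,3),len(w),np.round(np.percentile(w[:,:2],[2,98],axis=0).T.ravel(),3))
E
```

```text
gap 0.0006045723263943795 [ 0.4531345  -0.10505512  0.24844718]
scene 0.03 11 [-0.005  0.012  0.01   0.016]
scene 0.04 13 [-0.007  0.011  0.012  0.016]
scene 0.05 9 [-0.003  0.01   0.013  0.016]
scene 0.06 14 [-0.007  0.013  0.013  0.015]
scene 0.07 3 [-0.001  0.008  0.015  0.015]
scene 0.1 4 [ 0.078  0.08  -0.021  0.026]
scene 0.11 124 [-0.075  0.083 -0.026  0.037]
scene 0.12 222 [-0.073  0.083 -0.025  0.037]
gap 0.05974995367240433 [ 0.45431239 -0.10550187  0.25001483]
scene 0.03 34 [-0.036  0.041 -0.007  0.015]
scene 0.04 38 [-0.035  0.041 -0.007  0.015]
scene 0.05 27 [-0.039  0.041 -0.006  0.016]
scene 0.06 18 [-0.034  0.042 -0.006  0.015]
scene 0.07 8 [-0.037 -0.029  0.002  0.016]
scene 0.08 8 [-0.032 -0.028 -0.004  0.011]
scene 0.09 7 [-0.033 -0.03   0.009  0.014]
scene 0.1 8 [-0.035  0.064  0.003  0.018]
scene 0.11 125 [-0.073  0.083 -0.026  0.037]
scene 0.12 215 [-0.074  0.082 -0.024  0.037]
top 0.03 3 [0.035 0.04  0.011 0.011]
top 0.04 6 [0.032 0.04  0.    0.011]
top 0.11 22 [-0.076  0.082  0.029  0.033]
top 0.12 195 [-0.061  0.075  0.022  0.033]
```

View pics/gscene6.png

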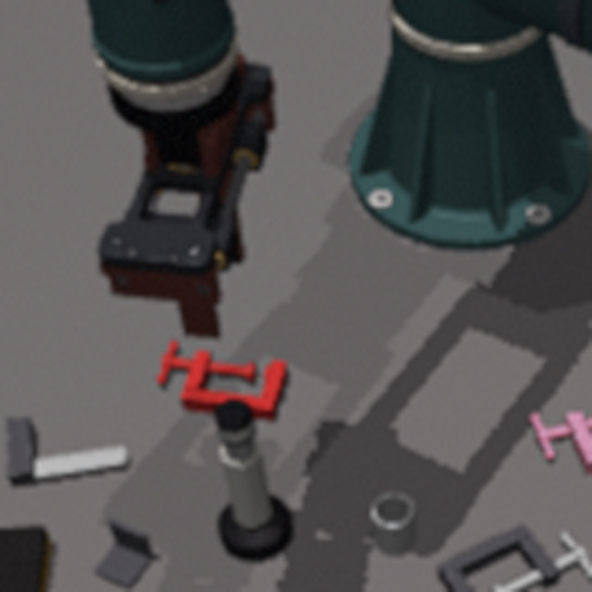

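The fingertip (200,320) is about 30 mm short of the reported TCP, which explains the unfinished press, and there is a few mm of sideways offset too. I'll check with the start picture whether the sideways offset is fixed to the tool or to the world.

```bash
python3 - <<'E'
from plan import *
T=Ro.from_quat([ 2.32275788e-01,9.72649966e-01,-3.8e-05,-1.8e-05]).as_matrix(); print(T.round(2).tolist())
P0=np.array([.271,.535,.194])
def rep(W,T,P,lab):
    D=(W-P)@T; m=(np.abs(D[...,0])<.09)&(np.abs(D[...,1])<.12)&(D[...,2]<-.02)&(D[...,2]>-.15)
    for a,b in((-.07,-.03),(-.13,-.11),(-.15,-.13)):
        w=D[m&(D[...,2]>=a)&(D[...,2]<b)]
        if len(w)>5: print(lab,a,len(w),"x",np.round(np.percentile(w[:,0],[2,98]),3),"y",np.round(np.percentile(w[:,1],[2,98]),3),"ztip",np.round(np.percentile(w[:,2],98),3))
for n in("scene","top"): rep(np.load(n+"0.npz")["W"],T,P0,n+"0")
p=POSE["lamp"]
for a in(0,np.pi/2):
    move_ptp([p[0]-.0,p[1],.25],quat(a)); sleep(.2)
    for n in("scene","top"): rep(cloud(capture(n)),Ro.from_quat(current_orientation()).as_matrix(),np.array(current_position()),(n,round(a,1)))
print(current_clock())
E
```

```text
[[-0.89, 0.45, -0.0], [0.45, 0.89, -0.0], [0.0, -0.0, -1.0]]
scene0 -0.07 98 x [-0.014  0.008] y [-0.049  0.057] ztip -0.031
scene0 -0.13 321 x [-0.035  0.023] y [-0.074  0.082] ztip -0.113
scene0 -0.15 554 x [-0.034  0.025] y [-0.08   0.088] ztip -0.131
top0 -0.07 81 x [-0.015  0.005] y [-0.052  0.055] ztip -0.03
top0 -0.13 334 x [-0.037  0.018] y [-0.079  0.077] ztip -0.111
top0 -0.15 585 x [-0.036  0.025] y [-0.087  0.083] ztip -0.131
('scene', 0) -0.07 119 x [-0.007  0.015] y [-0.037  0.041] ztip -0.031
('scene', 0) -0.13 335 x [-0.026  0.037] y [-0.074  0.083] ztip -0.111
('scene', 0) -0.15 423 x [-0.025  0.037] y [-0.074  0.09 ] ztip -0.131
('top', 0) -0.07 9 x [0.005 0.011] y [0.032 0.04 ] ztip -0.037
('top', 0) -0.13 218 x [0.022 0.033] y [-0.073  0.078] ztip -0.113
('top', 0) -0.15 345 x [-0.005  0.033] y [-0.051  0.087] ztip -0.13
('scene', 1.6) -0.07 148 x [-0.013  0.01 ] y [-0.035  0.044] ztip -0.031
('scene', 1.6) -0.13 362 x [-0.035  0.023] y [-0.073  0.084] ztip -0.112
('scene', 1.6) -0.15 612 x [-0.035  0.017] y [-0.078  0.092] ztip -0.131
('top', 1.6) -0.13 49 x [-0.03  0.03] y [-0.078  0.08 ] ztip -0.117
('top', 1.6) -0.15 446 x [-0.034  0.03 ] y [0.022 0.089] ztip -0.131
18.4333
```

Tool tips sit 0.030 m above the reported TCP in every posture, with about (+2,+3) mm sideways. I'll correct for this, finish the press and place the lamp.

```bash
cat >> plan.py <<'E'
OFF=np.array([.002,.003,.0295])
def tip(xy,z): return np.array([xy[0],xy[1],z])-OFF
def press(xy,zend,z0):
    q=quat(0); move_gripper(0); move_ptp(tip(xy,z0+.05),q)
    servo_line(tip(xy,z0+.005),q,rate=.1)
    h=servo_line(tip(xy,zend-.008),q,rate=.02,contact_N=14)
    print("press",h,np.round(current_position()+OFF,4),np.round(current_force(),1))
    servo_line(tip(xy,z0+.06),q,rate=.2)
def pick(s,flip=0,up=.2,gz=None):
    g=GR[s];p=POSE[s];q=quat(p[2]+g[1]+flip);xy=at(p,g[0])
    move_ptp(tip(xy,up),q); move_gripper(g[3])
    servo_line(tip(xy,g[2]+.02),q,rate=.2)
    h=servo_line(tip(xy,g[2]),q,rate=.04,contact_N=12)
    z=current_position()[2]+OFF[2]; move_gripper(0)
    print("pick",s,h,"tip z",z,"gap",current_finger_gap(),current_grip_force())
    servo_line(tip(xy,up),q,rate=.2); print("lifted gap",current_finger_gap(),current_force(),current_clock()); return z
def place(s,z,flip=0,up=.2,gap=.003):
    g=GR[s];p=POSE["insert_"+s];q=quat(p[2]+g[1]+flip);xy=at(p,g[0])
    move_ptp(tip(xy,up),q)
    servo_line(tip(xy,z+.017+.02),q,rate=.2)
    h=servo_line(tip(xy,z+.017+gap),q,rate=.03,contact_N=8)
    print("place",s,h,np.round(current_position()+OFF-[*xy,z+.017],4),current_finger_gap())
    move_gripper(min(current_finger_gap()+.02,.088)); sleep(.2)
    servo_line(tip(xy,up),q,rate=.2); print(current_clock())
E
python3 - <<'E'
from plan import *
p=POSE["lamp"]
press(p[:2],.130,.1535)
c=capture("scene");W=cloud(c); m=(np.hypot(W[...,0]-p[0],W[...,1]-p[1])<.03)&(W[...,2]>.1)&(W[...,2]<.165); print("cap",np.percentile(W[m][:,2],[80,95]))
z=pick("lamp",up=.21)
E
```

```text
press True [ 0.4546 -0.1056  0.1308] [-1.5  0.7  8.1]
cap [0.13073164 0.13260063]
pick lamp False tip z 0.06685445031947734 gap 0.029796858589725087 30.00023514032364
lifted gap 0.029541797884723033 [ 0.78301459 -0.84860354 -5.45537178] 27.475
```

```bash
python3 - <<'E'
from plan import *
place("lamp",.0668,up=.21,gap=.0015)
z=pick("square",np.pi); 
print("SQ",z)
c=capture("top"); cv2.imwrite("pics/t2.png",cv2.resize(c["image"][90:290,300:560],None,fx=3,fy=3,interpolation=cv2.INTER_CUBIC))
W=cloud(c); m=(np.hypot(W[...,0]-.555,W[...,1]+.3335)<.055); w=W[m&(W[...,2]>.13)&(W[...,2]<.17)]; print(np.median(w,0) if len(w) else None)
E
```

```text
place lamp False [-0.     -0.      0.0014] 0.029421510820897338
31.4083
pick square False tip z 0.005786061258348574 gap 0.020122780990966524 29.988321661949158
lifted gap 0.02001227100944885 [-0.23928608 -0.5261258  -2.16663349] 36.0
SQ 0.005786061258348574
[ 0.55485782 -0.33620683  0.14671762]
```

View pics/t2.png

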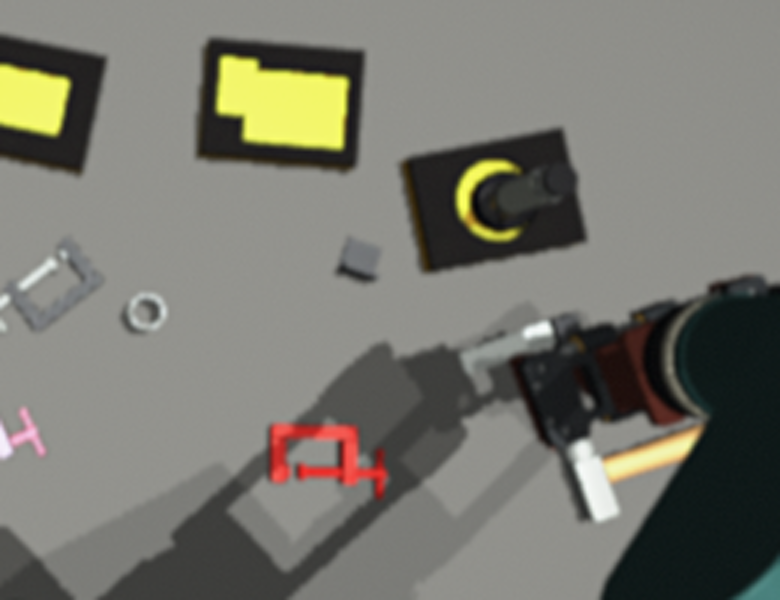

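The lamp stands in its well (510,195) with its cap at z 0.147, as it should. The square is held level, blade at (500,345). I'll place it, then do the clamp and tape.

```bash
python3 - <<'E'
from plan import *
place("square",.0058,np.pi)
z=pick("clamp"); place("clamp",z,gap=.0035)
z=pick("tape"); 
g=current_finger_gap()
if g>.035: place("tape",z,gap=.002)
c=capture("top"); cv2.imwrite("pics/t3.png",cv2.resize(c["image"][80:230,190:510],None,fx=2.5,fy=2.5,interpolation=cv2.INTER_CUBIC))
print(current_clock())
E
```

```text
place square False [-0.0001 -0.      0.0029] 0.019299406559128218
41.6917
pick clamp False tip z 0.005807040016862899 gap 0.011625511446585335 29.997606575489044
lifted gap 0.011643465764894972 [ 0.75433112  0.3945391  -3.59189534] 47.3917
place clamp False [-0.0001 -0.      0.0034] 0.011523114551360113
51.825
pick tape False tip z 0.029817788801672664 gap 0.03984051462958966 30.000304877758026
lifted gap 0.0397500253761642 [-0.10726881  0.1236492  -2.35349266] 57.375
place tape False [0.     0.     0.0019] 0.03975602429212464
61.75
61.8
```

View pics/t3.png

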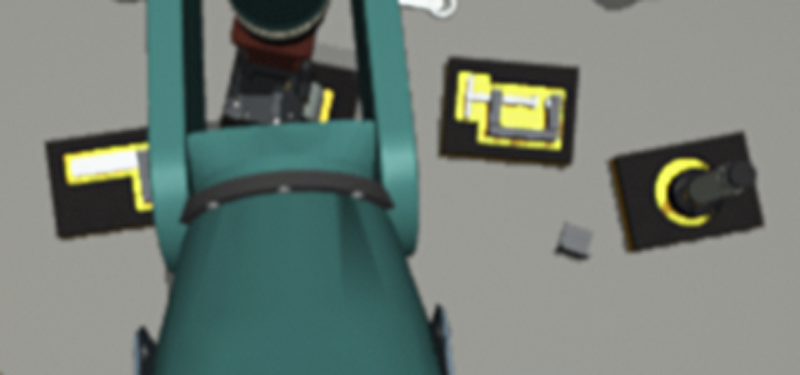

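The clamp (520,115), the lamp (695,190) and part of the square (110,165) sit in their cut-outs; the arm hides the rest. I'll move away and verify.

```bash
python3 - <<'E'
from plan import *
goto_joints([-1.4,.2,1.5,0,1.3,-.1]) if False else move_ptp([.42,.0,.3],quat(0))
goto_joints([.987,.1,1.51,0,1.272,-.115])
for n in("top","scene"):
    c=capture(n); W=cloud(c); z=W[...,2]
    if n=="top": cv2.imwrite("pics/t4.png",cv2.resize(c["image"][80:230,190:510],None,fx=2.5,fy=2.5,interpolation=cv2.INTER_CUBIC))
    for s in("square","clamp","tape"):
        p=POSE["insert_"+s]; m=np.isfinite(z)&(np.hypot(W[...,0]-p[0],W[...,1]-p[1])<.08); h=.028 if s!="tape" else .035
        lab=z[m]>h; xx=W[m][:,:2]
        if s=="square":  # blade top 27.5: use brightness too
            lab=z[m]>.026
        r,f=fit(s,xx,lab,p,0,.02); print(n,s,np.round(r-p,4),round(f,2),"ztop",np.round(np.percentile(z[m][lab],[50,95]),4))
    p=POSE["insert_lamp"]; m=np.isfinite(z)&(np.hypot(W[...,0]-p[0],W[...,1]-p[1])<.05); k=m&(z>.14); print(n,"cap",np.median(W[k],0))
    w=W[m&(z>.05)&(z<.12)]; X=np.c_[2*w[:,:2],np.ones(len(w))]; print("sleeve",np.linalg.lstsq(X,(w[:,:2]**2).sum(1),rcond=None)[0][:2]-p[:2])
print(current_clock())
E
```

```text
top square [ 0.0029 -0.0028  0.0018] 0.27 ztop [0.0278 0.0364]
top clamp [ 0.0021 -0.0027 -0.0008] 0.51 ztop [0.0333 0.0379]
top tape [ 0.0004 -0.0019 -0.0112] 0.81 ztop [0.0763 0.0841]
top cap [ 0.55502032 -0.33766293  0.14684778]
sleeve [ 0.00062411 -0.00502524]
scene square [-0.0026  0.0012  0.0304] 0.23 ztop [0.0279 0.0369]
scene clamp [-0.0031  0.0011  0.0081] 0.43 ztop [0.0333 0.0381]
scene tape [ 0.001   0.0015 -0.0098] 0.75 ztop [0.0749 0.0844]
scene cap [ 0.55523049 -0.33299491  0.14722811]
sleeve [-0.00079525  0.0002397 ]
65.0
```

View pics/t4.png

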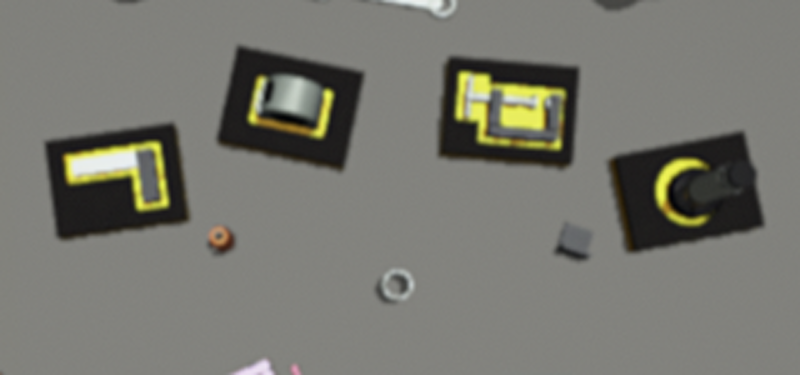

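All four tools sit in their cut-outs: square (110,170), tape (293,98), clamp (520,115) and lamp (695,190). Offsets are within about 5 mm, heights match, and the lamp cap is at 0.147 m (mast home).

```bash
python3 -c "
from bench import *
print(close_job())"
```

```text
the job is handed in; nothing more can be done
None
```

The job is handed in: the square, clamp, tape and lamp all sit on the floors of their own cut-outs with the lamp's mast fully home, at about 65 s of the 134 s allowed; my last camera check agreed, but no verdict came back.

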